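Open the belt guard and hold the tensioner back past its click

ROBOT

A 6-joint arm with a two-finger parallel gripper is mounted at the origin on the work surface. World frame = base frame: x ahead of the robot, y to its left, z up, the work surface at z = 0. Lengths are in m, angles in rad, forces in N, time in s.
With the tool pointing down it reaches from about 0.275 to 0.85 m from the base axis. Payload 5.2 kg.
Tool frame: the origin (TCP) lies between the finger pads; the fingertips stand 8 mm ahead of it and the grasp point (between the pads) lies 11 mm behind it; z points along the fingers, y is the line along which they close (so a half turn about z gives the same grasp; the last joint's range is limited). The gripper opens to 85 mm and grips with 20 to 120 N. Pads are 22 mm wide; open, the fingers measure 114 mm over their backs; the gripper's body (76 mm by 85 mm) begins 54 mm behind the grasp point. The pads swing forward as they close: fully open they stand 13 mm farther back than shut.
Start: joints at [1.061, 0.259, 1.535, -0, 1.348, -0.203], TCP at [0.166, 0.524, 0.239] pointing down, gripper open.
Joint ranges: [-3.14, 3.14], [-0.91, 2.08], [0.19, 2.58], [-1.22, 4.36], [0.22, 2.71], [-3.12, 3.12]. Speed limits (rad/s): [2.57, 2.57, 3.14, 3.14, 3.14, 3.14].

INTERFACE

Orientations are given as a rotation vector (axis times angle).
In Python, from bench import bot gives the robot as it stands.
- The arm moves only by the shell command python3 -m inch 'ROWS'. ROWS is JSON, a list of rows, each a list of 3 entries, a list of its own where there are three numbers: the shift along the tool's x, y, z each as a share of 0.2 m, from -1 to 1, then the turn, a rotation vector about the tool's x, y, z each as a share of 90 degrees, from -1 to 1, then the closure, from -1 (fully open) to 1 (shut). In form: [[[tx, ty, tz], [rx, ry, rz], grip], ...]. A call has 1 to 20 rows; each row shifts and turns the commanded pose from where the row before left it, along the tool's axes as they then stand; what a row does not reach is not made up. A row lasts 1/8 s, in which the tool goes at most 62.5 mm and 10.7 degrees, less where a joint would pass 70% of its speed; a pose out of reach is approached as far as the arm can. A call with a number of a shift or a turn outside -1 to 1 is refused whole. A call with a gripper value outside its range is refused whole. The fingers move at their own pace and stop on an object; the grip force is fixed at half the most. Time passes only in rows, so rows that do not move let the fingers close. It gives the time, the measured TCP pose, the force, the opening and the grip force at its end, in the units of the state.
- bot.read_state(): the state, without advancing time (a new reading comes with each control period).
- bot.capture(name): name is "side" or "top" or "wrist"; returns (picture, depth): 384x512x3 uint8, blue, green, red; 384x512 float32, m along the optical axis (not along the pixel's ray), 0 where there is no reading.
- bot.camera_info(name): a dict with "fx", "fy", "cx", "cy" (pixels), "world_to_cam" (4x4, takes a point from world to camera coordinates); the wrist camera has in their place "hand_eye" (4x4, takes a point from camera to tool coordinates, whose origin is the TCP and whose axes are the flange's). Camera axes: x right, y down, z forward; pixel columns grow to the right and rows downward; lengths in m; the calibration is good to about 2 mm. The wrist camera is an equidistant fisheye: a pixel r from the principal point sees the ray r / f radians off the axis. A picture is of the moment at which its call begins: read the wrist's pose just before it. camera_info takes no time and is no camera call.
- bot.job_done(): hands the job in; it is judged then, once.
The state is a dict: "time_s": time; "joints": joint angles; "qd": joint speeds; "joint_torque": joint torques, N m; "eef_pos": TCP position; "tool_rot": TCP orientation; "contact_force": force on the tool from outside, world axes, zero at the start; "torque": the same for the moment, N m; "width": finger opening in m; "gripper_force": force on a finger pad.
Only numpy, scipy, OpenCV 4.12 (cv2) and the standard library are available. Lean on these libraries where they do the work, as an engineer would, in place of code of your own. Each camera call takes 0.05 s, during which the arm holds its last target. There are 200 camera calls.

TASK

Swing the yellow guard of the fan belt stand wide open, a full quarter turn, by its black handle and leave it open. Then push the sprung tensioner arm back by its red lug until the brass pawl has clicked in behind its pin, go on a little further so that the pawl no longer carries it, and finish while still holding it there against its spring, so that a belt could be slipped on. Leave the meter, the tape measure and the spare pulley where they are.

Things in the scene. Friction and masses are not known exactly. Their poses are not given: they have to be found in the camera images.
- stand: Belt stand, fixed to the bench: grey base tray 270 x 215 mm, 12 mm thick, blue walls (80 mm high at +y, 60 mm high at both x ends, open at -y), two black pulleys 36 mm high along the +y wall. Origin: middle of the underside, at bench level. x runs along the 270 mm side, y points from the guard's panel to the 80 mm wall.
- guard (a joint): Guard door angle, rad: 0 shut (clear top over the whole tray), 1.75 at its stop. Opens clockwise seen from above, out over the stand's -y side; from about 1.4 the tray is clear above. Vertical hinge with friction (0.12 N m); stays where it is left. May start up to 0.25 ajar.
- guard_handle (a point): Middle of the handle's bar, 160 mm above the bench: a black bow handle standing on the guard's top. Bar 12 mm thick, 76 mm long, level, along the point's x axis (parallel to the yellow panel, away from the hinge), 36 mm above the top's upper face (124 mm above the bench), 64 mm clear between its legs; 11 mm in from the panel. Turns with the guard.
- guard_hinge (a point): Point on the guard's vertical hinge axis, 160 mm above the bench. The handle is 195 mm from it along the panel. Guard: yellow panel 258 mm long, 6 mm thick, its lower edge 14 mm above the bench, with a clear plastic top 216 mm deep in a yellow frame; its outermost corner is 340 mm from the hinge.
- tension (a joint): Tensioner angle, rad: 0 at rest, 0.62 at its end stop; grows clockwise seen from above. At 0.40 the sprung pawl snaps in behind the arm's pin; let go after that, the arm comes back to 0.40 and rests on the pawl (0.39 to 0.40). Held well from 0.44 to the end stop. Spring force at the lug: about 3 N at 0, 9 N at 0.40, 12 N at the stop.
- tensioner: The tensioner. Origin: on its vertical pivot axis, 12 mm above the bench; x points along the arm to its tip. The aluminium arm runs out 140 mm, its top 27 mm above the bench, with a black idler roller (34 mm across, top 46 mm above the bench) 52 mm out, the red lug 100 mm out and a steel pin 140 mm out.
- lug (a point): The red upright lug on the tensioner arm, 100 mm from the pivot: 30 mm along the arm (its x axis, pointing away from the pivot), 14 mm across (its y axis), about 62 mm tall. Point: its middle, 64 mm above the bench; it ranges from 27 to 89 mm above the bench. Pushing it towards its own -y increases the tensioner angle. It turns with the arm.
- pawl (a joint): Angle of the brass ratchet pawl, rad: 0 when in (sprung), about 0.2 when the passing pin pushes it aside, back to 0 after the click. It cannot be pushed by the lug directly.
- pawl_tip (a point): Tip of the brass pawl, a strut 47 x 8 mm, 27 mm above the bench.
- meter: Bystander: orange multimeter lying on the bench, 150 x 78 x 40 mm, loose. Origin: centre of its underside.
- tape_measure: Bystander: black and red tape measure, 72 x 36 x 66 mm, loose. Origin: centre of its underside.
- spare_pulley: Bystander: aluminium pulley 64 mm across, 30 mm high, loose. Origin: centre of its underside.

How it is judged:
By the outcome, as a careful person would: the job done as asked, in the order asked, and still so for the second after the job is handed in, while the arm keeps its last pose, push and grip.
It also fails if it takes over 54 s, if anything falls off the work surface, if the arm or the gripper's body presses on something with over 40 N, if the wrist force passes 120 N, or if a joint passes its speed limit or range.

## Working session

There is one attempt and no reset: what is moved stays moved. The work goes in short steps, Python scripts to look and compute and a shell command to move; the robot and the scene stay as the last step left them, time stands still between calls to the robot, and variables do not carry over. Pictures are saved under pics/ and viewed, at most 10 in all, crops included, and the job is handed in when it is done.

```bash
mkdir -p pics; ls
python3 - <<'E'
from bench import bot
import cv2,numpy as np
s=bot.read_state(); print(s)
for n in ("top","side"):
    im,d=bot.capture(n); cv2.imwrite(f"pics/{n}0.png",im); np.save(f"{n}0.npy",d); print(n,bot.camera_info(n))
print(bot.camera_info("wrist"))
E
```

```text
pics
{'time_s': 0.0, 'joints': array([ 1.06122220e+00,  2.59345613e-01,  1.53613264e+00, -9.15659405e-07,
        1.34795468e+00, -2.02777589e-01]), 'qd': array([-4.44124728e-04,  1.10891802e-04,  1.11690311e-04, -5.46743385e-04,
       -9.92549029e-04,  1.07419098e-05]), 'joint_torque': array([-1.50805630e-03, -4.46018350e+01, -2.90566331e+01, -6.60018941e-04,
        1.18469051e-02,  4.09248162e-05]), 'eef_pos': array([0.16580991, 0.52386417, 0.23845337]), 'tool_rot': array([-4.79928683e-01, -3.10406819e+00,  2.70921335e-03]), 'contact_force': array([-0.78518123, -0.11372691, -0.06988733]), 'torque': array([ 0.01485654, -0.04127937,  0.02108797]), 'gripper_force': 0.0, 'width': 0.08519855281314456}
top {'fx': 467.8746735548782, 'fy': 467.8746735548782, 'cx': 258.0202207129628, 'cy': 188.08488840898042, 'world_to_cam': array([[ 2.62374047e-02, -9.99654800e-01,  1.37102891e-03,
        -7.00483688e-02],
       [-9.81421050e-01, -2.60195476e-02, -1.90093940e-01,
         6.00320821e-01],
       [ 1.90063993e-01,  3.64201501e-03, -9.81764949e-01,
         1.56328676e+00],
       [ 0.00
[... 199 characters left out ...]
array([[ 0.94447065, -0.32847638, -0.00885823, -0.56565617],
       [-0.25678887, -0.72099039, -0.64360884,  0.17297833],
       [ 0.2050236 ,  0.61014435, -0.76530334,  1.20787509],
       [ 0.        ,  0.        ,  0.        ,  1.        ]])}
{'fx': 297.3186396354542, 'fy': 297.3186396354542, 'cx': 256.50605965239833, 'cy': 192.160481742174, 'hand_eye': array([[-9.00981787e-04, -9.51063215e-01, -3.08995064e-01,
         7.93242217e-02],
       [ 9.99999543e-01, -9.55413451e-04,  2.48457455e-05,
         4.69699287e-04],
       [-3.18847915e-04, -3.08994900e-01,  9.51063641e-01,
        -1.34724749e-01],
       [ 0.00000000e+00,  0.00000000e+00,  0.00000000e+00,
         1.00000000e+00]])}
```

View pics/top0.png

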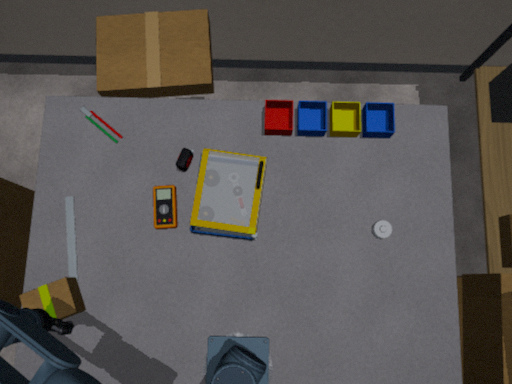

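View pics/side0.png

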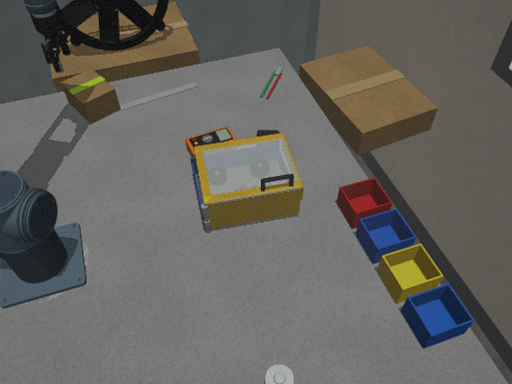

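Top: stand centred near (230,193), yellow guard, black handle at (260,175) on the panel's −y side, red lug seen at (241,203). Side: hinge cylinder at (206,215), nearest the robot, handle bar at (277,181).

```bash
cat > h.py <<'E'
import cv2,numpy as np
from bench import bot
def cloud(n,d):
    c=bot.camera_info(n); v,u=np.mgrid[:384,:512]
    P=np.stack([(u-c["cx"])/c["fx"]*d,(v-c["cy"])/c["fy"]*d,d,np.ones_like(d)],-1)
    return (P@np.linalg.inv(c["world_to_cam"]).T)[...,:3]
def atz(n,u,v,z):
    c=bot.camera_info(n); M=np.linalg.inv(c["world_to_cam"])
    r=M[:3,:3]@[(u-c["cx"])/c["fx"],(v-c["cy"])/c["fy"],1]
    return M[:3,3]+r*(z-M[2,3])/r[2]
E
python3 - <<'E'
from h import *
for n,box in (("top",(140,250,180,285)),("side",(120,240,180,315))):
    im=cv2.imread(f"pics/{n}0.png"); d=np.load(f"{n}0.npy"); P=cloud(n,d)
    a,b,c,e=box; m=np.zeros(d.shape,bool); m[a:b,c:e]=1
    hsv=cv2.cvtColor(im,cv2.COLOR_BGR2HSV)
    bk=m&(im.max(-1)<60)&(P[...,2]>.135)&(P[...,2]<.18)&(d>0)
    p=P[bk]; print(n,"handle",len(p),p.mean(0),p.min(0),p.max(0), cv2.minAreaRect((p[:,:2]*1000).astype(np.float32)))
    ye=m&(hsv[...,0]>18)&(hsv[...,0]<34)&(hsv[...,1]>120)&(abs(P[...,2]-.122)<.012)&(d>0)
    p=P[ye]; print("frame",len(p),p[:,2].mean(),cv2.minAreaRect((p[:,:2]*1000).astype(np.float32)),cv2.boxPoints(cv2.minAreaRect((p[:,:2]*1000).astype(np.float32))))
    re=m&((hsv[...,0]<8)|(hsv[...,0]>172))&(hsv[...,1]>90)&(d>0)
    ys,xs=np.where(re); print("red",list(zip(xs,ys,P[re].round(3).tolist()))[:30])
    bl=m&(hsv[...,0]>100)&(hsv[...,0]<125)&(hsv[...,1]>110)&(d>0); p=P[bl]
    print("blue",len(p),p.min(0),p.max(0))
    cv2.imwrite(f"pics/{n}0c.png",cv2.resize(im[a:b,c:e],None,fx=5,fy=5,interpolation=cv2.INTER_CUBIC))
print(atz("side",206,222,.0),atz("side",202,190,.12))
E
```

```text
top handle 73 [ 0.62779334 -0.05791003  0.16233413] [ 0.58551958 -0.065641    0.13865443] [ 0.67231096 -0.05073532  0.16827643] ((628.93408203125, -58.03419494628906), (8.918903350830078, 87.07247924804688), 83.16352844238281)
frame 1296 0.1229141002993645 ((579.30126953125, 42.853729248046875), (217.99777221679688, 264.87841796875), 83.17805480957031) [[434.85236  -49.64176 ]
 [697.8555   -81.105156]
 [723.7502   135.34921 ]
 [460.747    166.81262 ]]
red [(np.int64(180), np.int64(154), [0.717, 0.223, 0.057]), (np.int64(190), np.int64(154), [0.716, 0.187, 0.063]), (np.int64(190), np.int64(155), [0.713, 0.187, 0.062]), (np.int64(191), np.int64(155), [0.715, 0.185, 0.053]), (np.int64(192), np.int64(155), [0.72, 0.184, 0.037]), (np.int64(189), np.int64(156), [0.707, 0.189, 0.071]), (np.int64(190), np.int64(156), [0.711, 0.188, 0.055]), (np.int64(191), np.int64(156), [0.714, 0.186, 0.044]), (np.int64(192), np.int64(156), [0.717, 0.184, 0.032]), (np.int64(189), np.int64(157), [0.708, 0.192, 0.052]), (np.int64(190), np.int64(157), [0.709, 0.189, 0.05]), (np.int64(191), np.int64(157), [0.71
[... 1644 characters left out ...]
, (np.int64(195), np.int64(138), [0.488, 0.292, 0.038]), (np.int64(192), np.int64(139), [0.478, 0.29, 0.039]), (np.int64(193), np.int64(139), [0.481, 0.288, 0.04]), (np.int64(194), np.int64(139), [0.484, 0.288, 0.039]), (np.int64(195), np.int64(139), [0.487, 0.283, 0.042]), (np.int64(229), np.int64(139), [0.588, 0.25, 0.039]), (np.int64(192), np.int64(140), [0.477, 0.287, 0.038]), (np.int64(193), np.int64(140), [0.48, 0.284, 0.04]), (np.int64(194), np.int64(140), [0.483, 0.283, 0.039]), (np.int64(195), np.int64(140), [0.486, 0.28, 0.041])]
blue 132 [ 0.42802383 -0.04068805  0.01395203] [0.46045574 0.17008833 0.08045836]
[ 0.43899489 -0.01295774  0.        ] [0.44378138 0.00108666 0.12      ]
```

View pics/top0c.png

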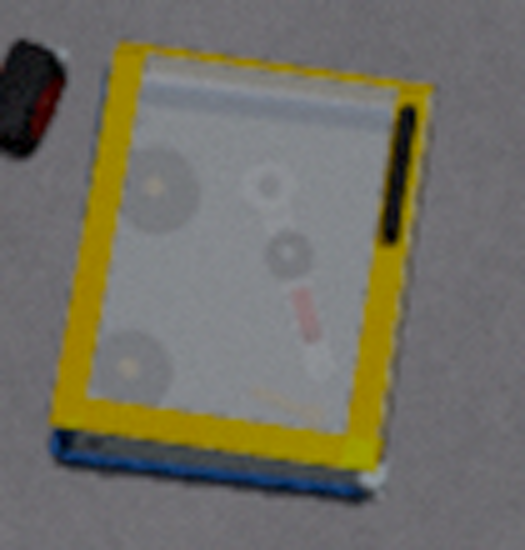

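View pics/side0c.png

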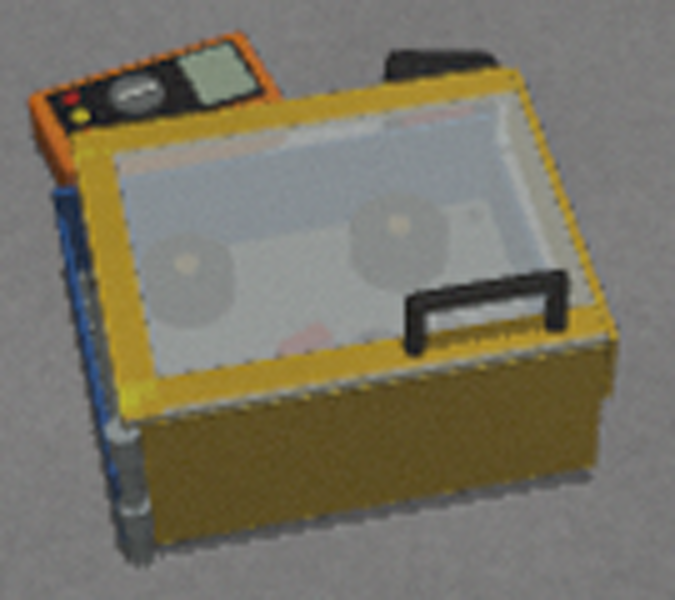

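Top crop: arm's pivot ring at (268,186), idler (290,255), lug (306,315), pin (318,358), pawl (290,402); the arm points to −x, so the lug is pushed toward +y. Side crop: hinge column at (125,500), handle bar (485,290). The guard is essentially shut. Moving above the handle.

```bash
cat >> h.py <<'E'
from scipy.spatial.transform import Rotation as R
def plan(p,yaw=None):
    s=bot.read_state(); r=R.from_rotvec(s["tool_rot"]); d=r.inv().apply(np.array(p)-s["eef_pos"])
    y=r.as_matrix()[:2,1]; a=np.arctan2(y[1],y[0])
    print("t",s["time_s"],"tcp",s["eef_pos"].round(4),"yaw_y",a.round(3),"q",s["joints"].round(2))
    print("shift shares",(d/.2).round(3), "turn z share", None if yaw is None else round(-(yaw-a)/(np.pi/2),3))
E
python3 -m inch '[[[-0.205,-0.139,0],[0,0,0],-1],[[-0.205,-0.139,0],[0,0,0],-1],[[-0.205,-0.139,0],[0,0,0],-1],[[-0.205,-0.139,0],[0,0,0],-1],[[-0.205,-0.139,0],[0,0,0],-1],[[-0.205,-0.139,0],[0,0,0],-1],[[-0.205,-0.139,0],[0,0,0],-1],[[-0.205,-0.139,0],[0,0,0],-1],[[-0.205,-0.139,0],[0,0,0],-1],[[-0.205,-0.139,0],[0,0,0],-1],[[-0.205,-0.139,0],[0,0,0],-1],[[-0.205,-0.139,0],[0,0,0],-1],[[-0.205,-0.139,0],[0,0,0],-1],[[-0.205,-0.139,0],[0,0,0],-1],[[-0.205,-0.139,0],[0,0,0],-1],[[0,0,0],[0,0,-0.06],-1],[[0,0,0],[0,0,-0.06],-1],[[0,0,0],[0,0,0],-1]]'
python3 - <<'E'
from h import *
plan([.628,-.059,.149],1.4515)
for n,u,v in (("top",254.4,236.5),("top",241.2,203)):
    print(n,atz(n,u,v,.089),atz(n,u,v,.12))
for cx,cy,z in ((268,186,.027),(290,255,.046),(306,315,.089),(318,358,.03),(320,412,.027),(255,392,.027)):
    print(atz("top",180+(cx-2)/5,140+(cy-2)/5,z).round(4))
E
```

```text
time_s: 2.35
eef_pos: [0.6262, -0.0591, 0.2386]
tool_rot: [-0.187, -3.135, -0.0]
contact_force: [-0.0, -0.7, -0.1]
width: 0.0848
gripper_force: 0.0
t 2.35 tcp [ 0.6262 -0.0591  0.2386] yaw_y 1.451 q [-0.27  0.4   1.33 -0.    1.41 -1.72]
shift shares [-0.009  0.001  0.448] turn z share -0.0
top [ 0.43143668 -0.04656949  0.089     ] [ 0.42870319 -0.04683832  0.12      ]
top [0.54312408 0.00109478 0.089     ] [ 5.38171146e-01 -1.21230332e-04  1.20000000e-01]
[0.6463 0.035  0.027 ]
[0.5934 0.0168 0.046 ]
[0.5445 0.0025 0.089 ]
[ 0.5238 -0.0045  0.03  ]
[ 0.4863 -0.007   0.027 ]
[0.4991 0.0387 0.027 ]
```

```bash
python3 -m inch '[[[-0.009,0,0.15],[0,0,0],-1],[[0,0,0.15],[0,0,0],-1],[[0,0,0.148],[0,0,0],-1],[[0,0,0],[0,0,0],-1],[[0,0,0],[0,0,0],1],[[0,0,0],[0,0,0],1],[[0,0,0],[0,0,0],1],[[0,0,0],[0,0,0],1],[[0,0,0],[0,0,0],1],[[0,0,0],[0,0,0],1],[[0,0,0],[0,0,0],1],[[0,0,0],[0,0,0],1]]'
python3 - <<'E'
from h import *
plan([.628,-.059,.149],1.4515)
E
```

```text
time_s: 3.85
eef_pos: [0.6285, -0.0592, 0.1505]
tool_rot: [0.186, 3.135, -0.0]
contact_force: [-0.7, 0.0, 5.3]
width: 0.0099
gripper_force: 58.6
t 3.85 tcp [ 0.6285 -0.0592  0.1505] yaw_y 1.452 q [-0.27  0.47  1.45  0.    1.22 -1.72]
shift shares [0.003 0.    0.008] turn z share 0.001
```

```bash
python3 -m inch '[[[0,-0.046,0],[0,0,0.03],1],[[0,-0.0925,0],[0,0,0.06],1],[[0,-0.0925,0],[0,0,0.06],1],[[0,-0.0925,0],[0,0,0.06],1],[[0,0,0],[0,0,0],1]]'
python3 - <<'E'
from h import *
plan([.4325,-.0465,.149],1.4515); print(bot.read_state()["torque"])
E
```

```text
time_s: 4.47
eef_pos: [0.6126, -0.1231, 0.1505]
tool_rot: [0.704, 3.061, -0.0]
contact_force: [-1.3, 2.1, 6.3]
width: 0.01
gripper_force: 59.5
t 4.475 tcp [ 0.6126 -0.1231  0.1505] yaw_y 1.119 q [-0.38  0.46  1.47 -0.    1.22 -1.5 ]
shift shares [ 0.977 -0.049  0.007] turn z share -0.212
[ 0.1908273   0.21074495 -0.26822324]
```

```bash
python3 -m inch '[[[0,-0.0925,0],[0,0,0.06],1],[[0,-0.0925,0],[0,0,0.06],1],[[0,-0.0925,0],[0,0,0.06],1],[[0,-0.0925,0],[0,0,0.06],1],[[0,-0.0925,0],[0,0,0.06],1],[[0,-0.0925,0],[0,0,0.06],1],[[0,-0.0925,0],[0,0,0.06],1],[[0,-0.0925,0],[0,0,0.06],1],[[0,-0.0925,0],[0,0,0.06],1],[[0,-0.0925,0],[0,0,0.06],1],[[0,-0.0925,0],[0,0,0.06],1],[[0,-0.0925,0],[0,0,0.06],1],[[0,-0.0925,0],[0,0,0.06],1],[[0,-0.08,0],[0,0,0.052],1],[[0,0,0],[0,0,0],1]]'
python3 - <<'E'
from h import *
plan([.4325,-.0465,.149],1.4515); print(bot.read_state()["torque"])
E
```

```text
time_s: 6.35
eef_pos: [0.4054, -0.2342, 0.1504]
tool_rot: [-2.416, -1.999, -0.012]
contact_force: [6.3, 20.6, 14.1]
width: 0.01
gripper_force: 61.7
t 6.35 tcp [ 0.4054 -0.2342  0.1504] yaw_y -0.188 q [-0.77  0.2   1.85  0.01  1.1  -0.59]
shift shares [ 0.947 -0.042  0.016] turn z share -1.044
[ 3.19310704 -0.77980765 -0.48995091]
```

```bash
python3 -m inch '[[[0,0,0],[0,0,0],-1],[[0,0,0],[0,0,0],-1],[[0,0,0],[0,0,0],-1],[[0,0,0],[0,0,0],-1],[[0,0,0],[0,0,0],-1],[[0,0,0],[0,0,0],-1],[[0,0,-0.15],[0,0,0],-1],[[0,0,-0.2],[0,0,0],-1],[[0,0,-0.2],[0,0,0],-1],[[0,0,-0.2],[0,0,0],-1],[[0,0,0],[0,0,0],-1]]'
python3 - <<'E'
from h import *
plan([.5,-.06,.3],1.4515)
for n in ("top","side"):
    im,d=bot.capture(n); cv2.imwrite(f"pics/{n}1.png",im); np.save(f"{n}1.npy",d)
a=cv2.imread("pics/top1.png")[130:270,170:330]; b=cv2.imread("pics/side1.png")[110:320,120:330]
cv2.imwrite("pics/m1.png",np.hstack([cv2.resize(a,(400,350),interpolation=2),cv2.resize(b,(350,350),interpolation=2)]))
E
```

```text
time_s: 7.72
eef_pos: [0.4066, -0.2407, 0.3031]
tool_rot: [2.411, 2.003, 0.001]
contact_force: [0.0, 0.2, -0.9]
width: 0.0859
gripper_force: 0.0
t 7.725 tcp [ 0.4066 -0.2407  0.3031] yaw_y -0.184 q [-0.77  0.07  1.6  -0.    1.46 -0.59]
shift shares [0.974 0.294 0.013] turn z share -1.041
```

View pics/m1.png

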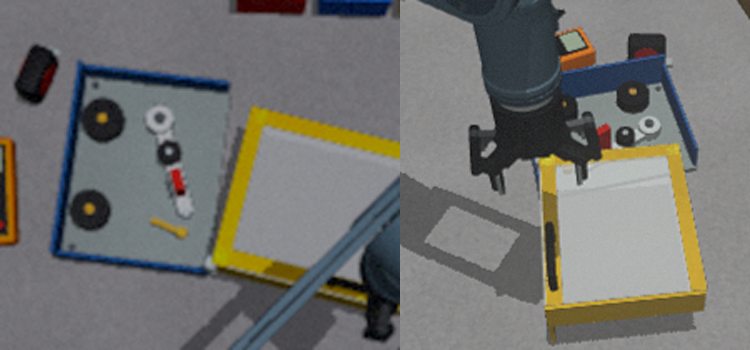

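The guard stands open to the right of the stand. The tensioner is now in clear view (top, left half): ring at (160,120), lug (178,182), pin (184,212), pawl (170,227). Measuring the angles.

Run:
```python
from h import *
for n,box in (("top",(130,260,185,380)),("side",(110,330,120,340))):
    im=cv2.imread(f"pics/{n}1.png"); d=np.load(f"{n}1.npy"); P=cloud(n,d); a,b,c,e=box
    m=np.zeros(d.shape,bool); m[a:b,c:e]=1; m&=d>0; hsv=cv2.cvtColor(im,cv2.COLOR_BGR2HSV); H,S=hsv[...,0],hsv[...,1]; Z=P[...,2]
    def rect(k,name):
        p=P[k]; q=(p[:,:2]*1000).astype(np.float32); print(n,name,len(p),p.mean(0).round(4),cv2.boxPoints(cv2.minAreaRect(q)).round(0).tolist())
    ye=m&(H>18)&(H<34)&(S>120); rect(ye&(abs(Z-.122)<.01),"frame"); 
    bl=m&(H>100)&(H<125)&(S>130)&(P[...,0]<.76)&(P[...,1]<.2); rect(bl&(Z>.02),"blue")
    k=((H<8)|(H>172))&(S>110)&m&(P[...,0]>.5)&(P[...,0]<.6)&(P[...,1]<.06)&(P[...,1]>-.04); rect(k&(Z>.075),"lugtop"); rect(k,"lug"); 
    # edge lines
    p=P[bl&(Z>.05)]; q=p[(p[:,0]<.5)]; 
    if len(q)>20:
        v=cv2.fitLine((q[:,:2]*1000).astype(np.float32),cv2.DIST_HUBER,0,.01,.01).ravel(); print("near wall dir",v, np.arctan2(v[1],v[0]))
    kk=ye&(abs(Z-.122)<.01); p=P[kk]; q=p[p[:,1]>(-.10 if n=="top" else -.10)]
    q=p[(p[:,1]<-.09)&(p[:,1]>-.3)&(p[:,0]<.46)]
    if len(q)>20:
        v=cv2.fitLine((q[:,:2]*1000).astype(np.float32),cv2.DIST_HUBER,0,.01,.01).ravel(); print("panel dir",v,np.arctan2(v[1],v[0]),len(q))
for x,y,z in ((160,120,.027),(168,152,.046),(178,182,.089),(184,212,.03),(150,220,.027),(186,234,.027),(84,68,.08),(228,84,.06),(55,252,.06),(210,271,.06)):
    print((x,y),atz("top",170+x/2.5,130+y/2.5,z).round(4))
```

```text
top frame 1054 [ 0.5365 -0.1579  0.1228] [[373.0, -302.0], [586.0, -351.0], [645.0, -96.0], [433.0, -46.0]]
top blue 611 [0.5849 0.0832 0.074 ] [[341.0, -249.0], [628.0, -321.0], [754.0, 179.0], [467.0, 251.0]]
top lugtop 31 [0.5463 0.0026 0.0873] [[531.0, 3.0], [535.0, -7.0], [562.0, 3.0], [559.0, 13.0]]
top lug 36 [0.546  0.0029 0.0822] [[531.0, 3.0], [534.0, -7.0], [570.0, 6.0], [567.0, 16.0]]
near wall dir [1.7918535e-01 9.8381531e-01 4.3786188e+02 5.5984409e+01] 1.390638
panel dir [ 2.7913862e-01  9.6025079e-01  4.1789191e+02 -1.6532915e+02] 1.2878994 200
side frame 2017 [ 0.5225 -0.2132  0.122 ] [[374.0, -305.0], [586.0, -354.0], [646.0, -93.0], [434.0, -44.0]]
side blue 360 [0.6014 0.132  0.0585] [[403.0, -246.0], [668.0, -277.0], [723.0, 187.0], [458.0, 218.0]]
side lugtop 48 [0.5522 0.001  0.0845] [[541.0, 9.0], [542.0, -6.0], [564.0, -4.0], [563.0, 11.0]]
side lug 87 [ 0.5525 -0.0006  0.0739] [[541.0, 9.0], [542.0, -7.0], [564.0, -5.0], [563.0, 11.0]]
panel dir [ 2.1954831e-01  9.7560161e-01  4.1687711e+02 -1.8420512e+02] 1.3494449 434
(160, 120) [0.642 0.032 0.027]
(168, 152) [0.5927 0.0181 0.046 ]
(178, 182) [0.5438 0.0011 0.089 ]
(184, 212) [ 0.5112 -0.0063  0.03  ]
(150, 220) [0.4991 0.0408 0.027 ]
(186, 234) [ 0.4808 -0.01    0.027 ]
(84, 68) [0.7014 0.1368 0.08  ]
(228, 84) [ 0.6889 -0.063   0.06  ]
(55, 252) [0.4477 0.1662 0.06  ]
(210, 271) [ 0.4275 -0.0451  0.06  ]
```

Guard is at about 1.69 rad (direction −1.80 against stand yaw about −0.10). Tensioner pivot ≈ (0.644, 0.0335), lug ≈ (0.547, 0.003). I'll close the gripper and go to the −y side of the lug.

Run:
```python
from h import *
plan([.5546,-.022,.25],.298)
```

```text
t 7.825 tcp [ 0.4052 -0.2394  0.2995] yaw_y -0.184 q [-0.77  0.08  1.61 -0.    1.46 -0.59]
shift shares [1.206 0.535 0.247] turn z share -0.307
```

```bash
python3 -m inch '[[[0.2,0.089,0],[0,0,0],1],[[0.2,0.089,0],[0,0,0],1],[[0.2,0.089,0],[0,0,0],1],[[0.2,0.089,0],[0,0,0],1],[[0.2,0.089,0],[0,0,0],1],[[0.2,0.089,0],[0,0,0],1],[[0,0,0],[0,0,-0.077],1],[[0,0,0],[0,0,-0.077],1],[[0,0,0],[0,0,-0.077],1],[[0,0,0],[0,0,-0.077],1],[[0,0,0.2],[0,0,0],1],[[0,0,0.05],[0,0,0],1],[[0,0,0],[0,0,0],1]]'
python3 - <<'E'
from h import *
plan([.5546,-.022,.074],.298); s=bot.read_state(); print(s["width"],s["contact_force"])
im,d=bot.capture("wrist"); cv2.imwrite("pics/w2.png",im)
E
```

```text
time_s: 9.45
eef_pos: [0.5535, -0.023, 0.2483]
tool_rot: [-1.863, -2.525, 0.002]
contact_force: [0.6, -0.7, -0.5]
width: 0.0002
gripper_force: 0.0
t 9.45 tcp [ 0.5535 -0.023   0.2483] yaw_y 0.299 q [-0.24  0.26  1.51 -0.    1.38 -0.54]
shift shares [0.002 0.009 0.872] turn z share 0.001
0.00020168360849737247 [ 0.63041027 -0.70420315 -0.45564754]
```

View pics/w2.png

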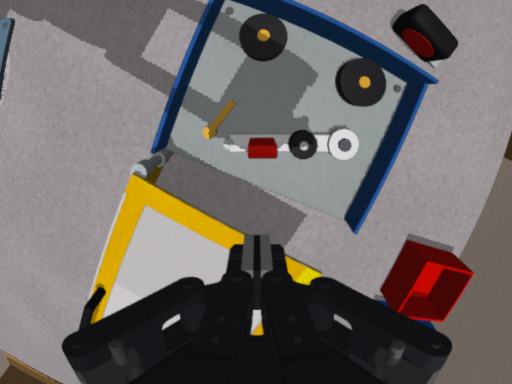

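The wrist picture shows the arm lying level across the image, lug at (262,148) straight ahead of the closed fingers at (257,245), with the guard edge below them. Descend.

```bash
python3 -m inch '[[[0,0.008,0.17],[0,0,0],1],[[0,0,0.17],[0,0,0],1],[[0,0,0.17],[0,0,0],1],[[0,0,0.17],[0,0,0],1],[[0,0,0.1],[0,0,0],1],[[0,0,0.07],[0,0,0],1],[[0,0,0],[0,0,0],1]]
'
python3 -m inch '[[[0.025,0,0],[0,0,0],1],[[0.025,0,0],[0,0,0],1],[[0,0,0],[0,0,0],1]]'
```

```text
time_s: 10.38
eef_pos: [0.556, -0.0227, 0.0796]
tool_rot: [-1.865, -2.528, 0.0]
contact_force: [-0.5, 0.1, -0.2]
width: -0.0002
gripper_force: 0.0
time_s: 10.75
eef_pos: [0.5537, -0.0133, 0.0808]
tool_rot: [1.862, 2.527, 0.001]
contact_force: [1.2, -2.6, 1.8]
width: 0.0001
gripper_force: 1.3
```

Contact. Now push along the arc about the pivot.

```bash
python3 -m inch '[[[0.025,-0.0045,0],[0,0,0.032],1],[[0.025,-0.0045,0],[0,0,0.032],1],[[0.025,-0.0045,0],[0,0,0.032],1],[[0.025,-0.0045,0],[0,0,0.032],1],[[0,0,0],[0,0,0],1]]'
python3 -m inch '[[[0.025,-0.0045,0],[0,0,0.032],1],[[0.025,-0.0045,0],[0,0,0.032],1],[[0.025,-0.0045,0],[0,0,0.032],1],[[0.025,-0.0045,0],[0,0,0.032],1],[[0.025,-0.0045,0],[0,0,0.032],1],[[0,0,0],[0,0,0],1],[[0,0,0],[0,0,0],1]]'
python3 - <<'E'
from h import *
im,d=bot.capture("wrist"); cv2.imwrite("pics/w3.png",im)
E
```

```text
time_s: 11.38
eef_pos: [0.5462, 0.0046, 0.0807]
tool_rot: [2.106, 2.326, 0.001]
contact_force: [1.5, -4.3, 2.9]
width: 0.0001
gripper_force: 2.6
time_s: 12.25
eef_pos: [0.5418, 0.0286, 0.0807]
tool_rot: [2.38, 2.044, 0.0]
contact_force: [1.5, -8.0, 2.6]
width: -0.0002
gripper_force: 4.2
```

View pics/w3.png

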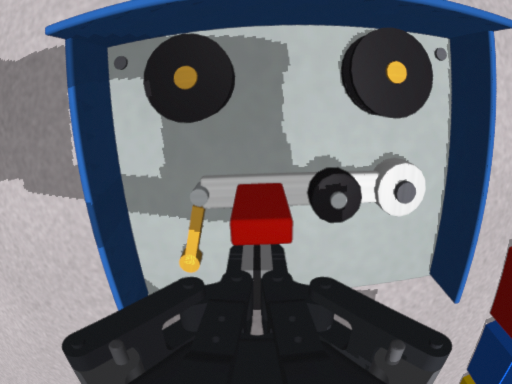

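The brass pawl runs up to the pin at (199,198), with the lug centred ahead of the fingers at (262,215). It's near the click, at about 8 N. Push on about 0.14 rad.

```bash
python3 -m inch '[[[0.025,-0.0045,0],[0,0,0.032],1],[[0.025,-0.0045,0],[0,0,0.032],1],[[0.025,-0.0045,0],[0,0,0.032],1],[[0,0,0],[0,0,0],1],[[0,0,0],[0,0,0],1]]'
python3 - <<'E'
from h import *
s=bot.read_state(); p=s["eef_pos"]; print(p,s["contact_force"],s["torque"])
M=R.from_rotvec(s["tool_rot"]).as_matrix(); f=p+M[:,0]*.018
v=f[:2]-[.644,.0335]; print("arm dir",np.arctan2(v[1],v[0]),np.hypot(*v))
im,d=bot.capture("wrist"); a=im
im2,d=bot.capture("top"); np.save("top4.npy",d); cv2.imwrite("pics/top4.png",im2)
cv2.imwrite("pics/m4.png",np.hstack([a,cv2.resize(im2[130:260,180:270],(266,384),interpolation=2)]))
E
```

```text
time_s: 12.92
eef_pos: [0.5419, 0.0433, 0.0807]
tool_rot: [2.527, 1.859, -0.001]
contact_force: [0.2, -10.3, 4.1]
width: -0.0003
gripper_force: 5.1
[0.54189024 0.04334316 0.0806967 ] [  0.17445295 -10.30846001   4.10143302] [-1.72433884 -0.02851078 -0.00637955]
arm dir 2.8691902374443647 0.10045934209519856
```

View pics/m4.png

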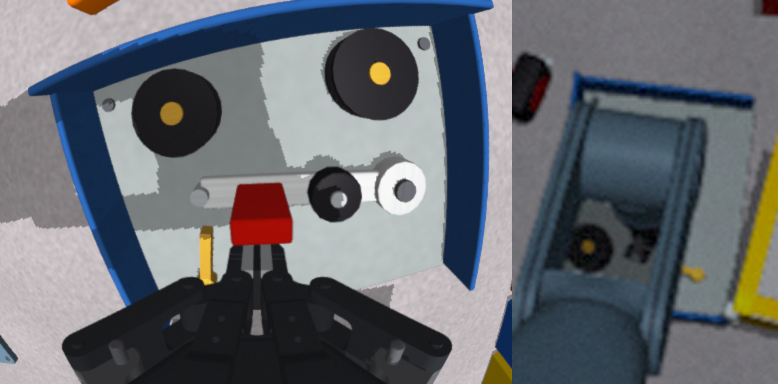

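The pin at (200,196) has passed. The pawl (206,228–285) has swung back to its rest direction, with a clear gap of about 0.1 rad between it and the pin. The push is about 10.3 N, so the arm is at about 0.5 rad, and the guard is still out at the right. Handing in while holding.

```bash
python3 -c "
from bench import bot
s=bot.read_state();print(s['eef_pos'],s['contact_force']);print(bot.job_done())"
```

```text
[0.54188698 0.04330174 0.08071063] [ -0.17704597 -11.22078904   3.99180177]
the job is handed in; nothing more can be done
None
```

The job is handed in at about 13 s: the guard is open at about 1.69 rad, the pawl has clicked in, the tensioner is held at about 0.5 rad (about 11 N) clear of it, and I didn't touch the meter, tape measure or spare pulley.

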